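# Sweep the bottle caps through the gate

## Robot

A 6-joint arm with a two-finger parallel gripper is mounted at the origin on the work surface. World frame = base frame: x ahead of the robot, y to its left, z up, the work surface at z = 0. Lengths are in m, angles in rad, forces in N, time in s.
With the tool pointing down it reaches from about 0.425 to 0.95 m from the base axis. Payload 14.7 kg.
Tool frame: the origin (TCP) lies at the centre of the arm's flange, where the gripper is bolted on; the fingertips stand 173 mm ahead of it and the grasp point (between the pads) lies 155 mm ahead of it (ctrl.nose_length is the distance from the TCP to the fingertips, in m); z points along the fingers, y is the direction in which the jaws open and shut (so a half turn about z gives the same grasp; the last joint's range is limited). The gripper opens to 85 mm and grips with 20 to 120 N. Pads are 22 mm wide; open, the fingers measure 114 mm over their backs; the gripper's body (76 mm by 85 mm) begins 54 mm behind the grasp point. The pads swing forward as they close: fully open they stand 13 mm farther back than shut.
Start: joints at [1.196, 0.48, 1.596, -0, 1.065, -0.047], TCP at [0.209, 0.615, 0.405] pointing down, gripper open.
Joint ranges: [-2.75, 2.75], [-0.82, 2.05], [0.23, 2.67], [-1.56, 4.7], [0.09, 2.69], [-2.92, 2.92]. Speed limits (rad/s): [1.89, 1.89, 2.39, 3.01, 3.01, 3.01].

## Interface

Orientations are given as a unit quaternion [x, y, z, w].
In Python, from cell import ctrl, snapshot, calibration gives the robot as it stands. The module is installed in compiled form; this text tells all that it offers.
- The arm moves only by the tool drive_tool, never from a script. Its argument "series" is one flat list of numbers, 6 for each row, row after row: the shift along the tool's x, y, z in units of 30 mm (1.0 is 30 mm), then the turn, a rotation vector about the tool's x, y, z in units of 5 degrees (1.0 is 5 degrees). In form: [x, y, z, rx, ry, rz, x, y, z, rx, ry, rz, ...]. A call has 1 to 10 rows; each row shifts and turns the commanded pose from where the row before left it, along the tool's axes as they then stand; what a row does not reach is not made up. A row lasts 1/12 s, in which the tool goes at most 41.7 mm and 7.16 degrees, less where a joint would pass 70% of its speed; a pose out of reach is approached as far as the arm can. A call is refused whole if a number of a shift passes 1 or a number of a turn 1, either way. A call with a gripper value outside its range is refused whole. "claw" is the opening, from -1 (shut) to 1 (fully open), set as the call begins (left out, the last holds). The fingers move at their own pace and stop on an object; the grip force is fixed at half the most. Time passes only in rows, so rows that do not move let the fingers close. It gives the time, the measured TCP pose, the force and the opening at its end, in the units of the state.
- ctrl.observe(): the state, without advancing time (a new reading comes with each control period).
- snapshot(name): name is "scene" or "top" or "wrist"; returns the picture (384x512x3 uint8, red, green, blue); there is no depth.
- calibration(name): a dict with "vfov" (degrees; the focal length in pixels is half the picture's height over the tangent of half this angle, whatever the lens; pixels are square), "cx", "cy" (the principal point, pixels), "eye" and "attitude" of the camera in the world. Camera axes: x right, y down, z forward; pixel columns grow to the right and rows downward; lengths in m; the calibration is good to about 2 mm. A picture is of the moment at which its call begins: read the wrist's pose just before it. calibration takes no time and is no camera call; for the wrist camera it gives the pose at the moment of the call.
- ctrl.close_job(): hands the job in, once; it reports no verdict.
The state is a dict: "time": time; "joints": joint angles; "qd": joint speeds; "joint_efforts": joint torques, N m; "eef_pos": TCP position; "tool_rot": TCP orientation; "contact_force": force on the tool from outside, world axes, zero at the start; "torque": the same for the moment, N m; "width": opening from 0.0 (shut) to 1.0 (fully open).
Only numpy, scipy, OpenCV 4.12 (cv2) and the standard library are available. Lean on these libraries where they do the work, as an engineer would, in place of code of your own. Each camera call takes 0.05 s, during which the arm holds its last target. There are 200 camera calls.

## Task

Three white screw caps lie loose on the deck of the wooden sorting tray: with your fingertips, push them along the deck one at a time through the narrow gate so that each drops down into the slot behind it before the next one goes in. Do not pick a cap up, and leave the eraser and the sharpener on the deck, and everything else around the tray, where they are.

Things in the scene. Friction and masses are not known exactly. Their poses are not given: they have to be found in the camera images.
- tray: Plywood tray fixed to the table, 280 (its x) x 300 (its y) x 72 mm high; origin centre of underside, x axis towards gate and slot. Flat deck 60 mm above the table, inside the rim from x -132 to 64, y -142 to 142 mm. Rim and gate wall rise 12 mm above it, 8 mm thick. The gate wall crosses the deck at x 64 to 72 mm, with one opening, the gate, at y = 0. The deck ends at x = 66 mm, where the slot begins.
- gate (a point): middle of the gate opening (44 mm wide) at deck level on the near face of the gate wall, 64 mm along the tray's x axis from the tray's origin; axes as the tray's
- slot (a point): centre of the slot's mouth, at deck level, 98 mm along the tray's x axis from the tray's origin; axes as the tray's. The slot is a pocket open at the top, 64 mm long (tray x), 52 mm wide (tray y), 55 mm deep below the deck; a cap pushed until its centre is past the deck's edge tips in and falls
- cap1: white ribbed screw cap of a paint bottle, a flat disc 30 mm across and 12 mm high, 10 to 20 g, loose on the tray deck; identical to the other two; origin at the centre of its underside. The caps start at tray x -65 to -25 mm: one near the tray's middle line (within 10 mm), one 62 to 88 mm to each side of it
- cap2: white ribbed screw cap of a paint bottle, a flat disc 30 mm across and 12 mm high, 10 to 20 g, loose on the tray deck; identical to the other two; origin at the centre of its underside. The caps start at tray x -65 to -25 mm: one near the tray's middle line (within 10 mm), one 62 to 88 mm to each side of it
- cap3: white ribbed screw cap of a paint bottle, a flat disc 30 mm across and 12 mm high, 10 to 20 g, loose on the tray deck; identical to the other two; origin at the centre of its underside. The caps start at tray x -65 to -25 mm: one near the tray's middle line (within 10 mm), one 62 to 88 mm to each side of it
- eraser: black block eraser with a brown cardboard sleeve, 26 x 36 x 14 mm high, loose on the tray deck in one of the two corners beside the gate; origin at the centre of its underside; not to be moved
- sharpener: small aluminium pencil sharpener, 16 x 26 x 13 mm high, loose on the tray deck in the other corner beside the gate; origin at the centre of its underside; not to be moved
- paint_jar: loose paint jar, 60 mm across, 85 mm high, standing on the table to the left of the tray; origin at the centre of its underside; a bystander
- mug: loose white mug, 80 mm across, 90 mm high, on the table to the right of the tray; origin at the centre of its underside; a bystander
- tape: loose roll of tape lying flat on the table to the left of the tray, 96 mm across, 25 mm high; origin at the centre of its underside; a bystander
- knife: loose palette knife lying on the table to the right of the tray, about 200 mm long; a bystander

How it is judged:
On the way, in this order (a step that is already met when the one before it is completed fails the run):
1. one cap lies in the slot, wholly below deck level (((x of cap1 in the frame of slot between -0.034 and 0.034 m and y of cap1 in the frame of slot between -0.028 and 0.028 m and z of cap1 in the frame of slot below -0.014 m) or (x of cap2 in the frame of slot between -0.034 and 0.034 m and y of cap2 in the frame of slot between -0.028 and 0.028 m and z of cap2 in the frame of slot below -0.014 m) or (x of cap3 in the frame of slot between -0.034 and 0.034 m and y of cap3 in the frame of slot between -0.028 and 0.028 m and z of cap3 in the frame of slot below -0.014 m))), for 0.2 s.
2. then a second cap lies in the slot (((x of cap1 in the frame of slot between -0.034 and 0.034 m and y of cap1 in the frame of slot between -0.028 and 0.028 m and z of each of cap1, cap2 in the frame of slot below -0.014 m and x of cap2 in the frame of slot between -0.034 and 0.034 m and y of cap2 in the frame of slot between -0.028 and 0.028 m) or (x of cap2 in the frame of slot between -0.034 and 0.034 m and y of cap2 in the frame of slot between -0.028 and 0.028 m and z of each of cap2, cap3 in the frame of slot below -0.014 m and x of cap3 in the frame of slot between -0.034 and 0.034 m and y of cap3 in the frame of slot between -0.028 and 0.028 m) or (x of cap1 in the frame of slot between -0.034 and 0.034 m and y of cap1 in the frame of slot between -0.028 and 0.028 m and z of each of cap1, cap3 in the frame of slot below -0.014 m and x of cap3 in the frame of slot between -0.034 and 0.034 m and y of cap3 in the frame of slot between -0.028 and 0.028 m))), for 0.2 s.
3. then the third (x of cap1 in the frame of slot between -0.034 and 0.034 m and y of cap1 in the frame of slot between -0.028 and 0.028 m and z of each of cap1, cap2, cap3 in the frame of slot below -0.014 m and x of cap2 in the frame of slot between -0.034 and 0.034 m and y of cap2 in the frame of slot between -0.028 and 0.028 m and x of cap3 in the frame of slot between -0.034 and 0.034 m and y of cap3 in the frame of slot between -0.028 and 0.028 m), for 0.2 s.
At the end, for the whole second after the job is handed in: All three caps lie at rest in the slot behind the gate, their undersides' centres at least 14 mm below deck level; the eraser and the sharpener lie within 20 mm, and the jar, mug, tape and palette knife within 30 mm, of where they started (all of step 3 and linear speed of each of cap1, cap2, cap3 below 0.02 m/s and distance of each of eraser, sharpener from where it was at the start of the episode below 0.02 m and distance of each of paint_jar, mug, tape, knife from where it was at the start of the episode below 0.03 m); the robot touches nothing.
It fails at once if a cap is lifted (its underside's centre more than 8 mm above the deck) (z of any of cap1, cap2, cap3 in the frame of gate above 0.008 m).
It fails at once if a cap is pushed off or round the tray other than into the slot ((z of cap1 in the frame of gate below -0.02 m and (x of cap1 in the frame of slot below -0.04 m or x of cap1 in the frame of slot above 0.04 m or y of cap1 in the frame of slot below -0.035 m or y of cap1 in the frame of slot above 0.035 m)) or (z of cap2 in the frame of gate below -0.02 m and (x of cap2 in the frame of slot below -0.04 m or x of cap2 in the frame of slot above 0.04 m or y of cap2 in the frame of slot below -0.035 m or y of cap2 in the frame of slot above 0.035 m)) or (z of cap3 in the frame of gate below -0.02 m and (x of cap3 in the frame of slot below -0.04 m or x of cap3 in the frame of slot above 0.04 m or y of cap3 in the frame of slot below -0.035 m or y of cap3 in the frame of slot above 0.035 m))).
It fails at once if the eraser or the sharpener is moved more than 20 mm (distance of any of eraser, sharpener from where it was at the start of the episode above 0.02 m).
It fails at once if a bystander on the table is moved more than 30 mm (distance of any of paint_jar, mug, tape, knife from where it was at the start of the episode above 0.03 m).
It also fails if it takes over 64 s, if anything falls off the work surface, if the arm or the gripper's body presses on something with over 40 N, if the wrist force passes 120 N, or if a joint passes its speed limit or range.

## Working session

There is one attempt and no reset: what is moved stays moved. The work goes in short steps, Python scripts to look and compute and a tool call to move; the robot and the scene stay as the last step left them, time stands still between calls to the robot, and variables do not carry over. Pictures are saved under pics/ and viewed, about 8 in all and at most 12, crops included, and the job is handed in when it is done.

Besides the shell and the picture viewer there is one more tool, called after ">>>" as name(argument=value, ...) on one line, values as JSON. drive_tool: Moves the arm, as the interface text tells. Its arguments: {"type":"object","properties":{"series":{"type":"array","items":{"type":"number"}},"claw":{"type":"number"}},"required":["series"]}

```bash
mkdir -p pics; cat > h.py <<'E'
import numpy as np, cv2
from cell import ctrl, snapshot, calibration
from scipy.spatial.transform import Rotation as R
def save(n,f):
    im=snapshot(n); cv2.imwrite('pics/'+f,im[:,:,::-1]); return im
def rot(c):
    a=np.array(c['attitude'],float)
    return a if a.shape==(3,3) else R.from_quat(a).as_matrix()
def ray(c,u,v,z):
    f=192/np.tan(np.radians(c['vfov'])/2)
    d=rot(c)@np.array([(u-c['cx'])/f,(v-c['cy'])/f,1]); e=np.array(c['eye'])
    return e+d*(z-e[2])/d[2]
def proj(c,p):
    f=192/np.tan(np.radians(c['vfov'])/2)
    q=rot(c).T@(np.array(p)-np.array(c['eye'])); return c['cx']+f*q[0]/q[2], c['cy']+f*q[1]/q[2]
E
python3 - <<'E'
from h import *
s=ctrl.observe();print(s['time'],s['eef_pos'],s['tool_rot'],s['width'],ctrl.nose_length)
a=save('top','top0.png');b=save('scene','scene0.png')
for n in('top','scene','wrist'):print(calibration(n))
E
```

```text
0.0 [0.20918173 0.61521204 0.40408011] [ 1.63151636e-01  9.86600827e-01 -5.79051697e-04 -1.28309626e-04] 1.0042499514147607 0.1734
{'vfov': 56.65339306227631, 'cx': 251.55900538400553, 'cy': 194.13572362007636, 'eye': array([ 0.46441941, -0.00815101,  1.03352204]), 'attitude': array([-0.70505094,  0.70757113, -0.0299282 ,  0.03674994])}
{'vfov': 44.81243507549004, 'cx': 257.770573372756, 'cy': 194.4888913018589, 'eye': array([1.01673538, 0.4613935 , 1.0587638 ]), 'attitude': array([ 0.3830948 ,  0.87926765, -0.2619074 , -0.10738383])}
{'vfov': 71.64466411964843, 'cx': 252.2131840965998, 'cy': 195.54216275950043, 'eye': array([0.14636766, 0.63629912, 0.37384176]), 'attitude': array([0.80588187, 0.57746085, 0.07559373, 0.10667224])}
```

View pics/top0.png

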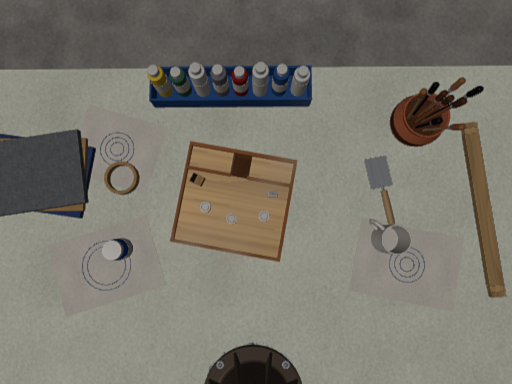

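The top view shows the tray between (190,143) and (278,258). The slot is near (241,165), and the caps are near (205,208), (231,219) and (264,216). The eraser is at (198,180) and the sharpener at (272,195).

```bash
python3 - <<'E'
from h import *
im=cv2.imread('pics/top0.png')
x0,y0=160,130
c=cv2.resize(im[y0:y0+140,x0:x0+150],None,fx=5,fy=5,interpolation=cv2.INTER_CUBIC)[:600]
c=cv2.resize(im[130:270,160:310],None,fx=4.2,fy=4.2,interpolation=cv2.INTER_CUBIC);cv2.imwrite('pics/crop.png',c)
cal=calibration('top')
hsv=cv2.cvtColor(im,cv2.COLOR_BGR2HSV)
m=cv2.inRange(hsv,(0,60,40),(25,255,255));m[:130]=0;m[270:]=0;m[:,:165]=0;m[:,310:]=0
m=cv2.morphologyEx(m,cv2.MORPH_CLOSE,np.ones((9,9)))
cs=max(cv2.findContours(m,0,2)[0],key=cv2.contourArea)
h=cv2.convexHull(cs);q=cv2.approxPolyDP(h,6,True)[:,0];print(q,cv2.minAreaRect(cs))
for u,v in q:print(ray(cal,u,v,.072))
w=cv2.inRange(hsv,(0,0,110),(180,70,255));w[:145]=0;w[255:]=0
inner=np.zeros_like(w);cv2.fillConvexPoly(inner,((q-q.mean(0))*.85+q.mean(0)).astype(np.int32),255);w&=inner
n,l,s,ct=cv2.connectedComponentsWithStats(w)
for i in range(1,n):
  if s[i,4]>8:print(ct[i],s[i],ray(cal,*ct[i],.069))
E
```

```text
[[190 141]
 [296 160]
 [279 261]
 [170 240]] ((233.6160125732422, 200.61199951171875), (111.80339813232422, 103.30634307861328), 10.30484676361084)
[0.70315097 0.1701553  0.072     ]
[ 0.64863414 -0.12076353  0.072     ]
[ 0.37630452 -0.07151189  0.072     ]
[0.43259837 0.22037581 0.072     ]
[272.0212766  193.61702128] [268 191  10   7  47] [ 0.5568876  -0.05462038  0.069     ]
[204.76 206.32] [200 201  11  12 100] [0.52298149 0.12818442 0.069     ]
[263.44117647 215.58823529] [258 210  12  12 102] [ 0.49730271 -0.0309252   0.069     ]
[231.05 218.11] [226 213  11  11 100] [0.49079247 0.05669301 0.069     ]
```

View pics/crop.png

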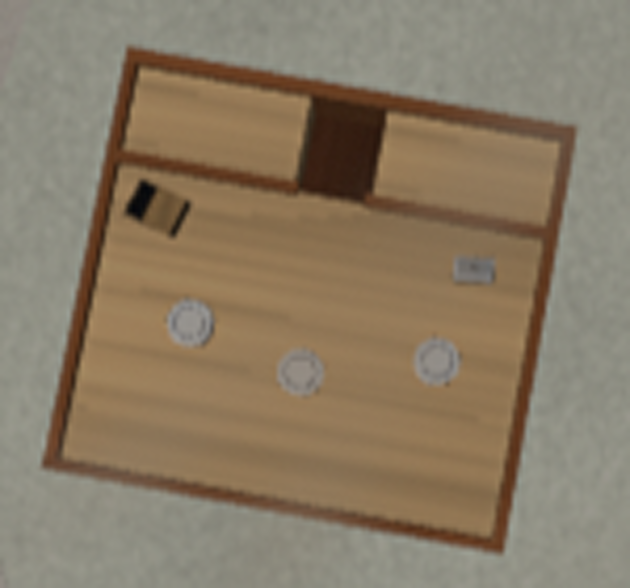

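View pics/scene0.png

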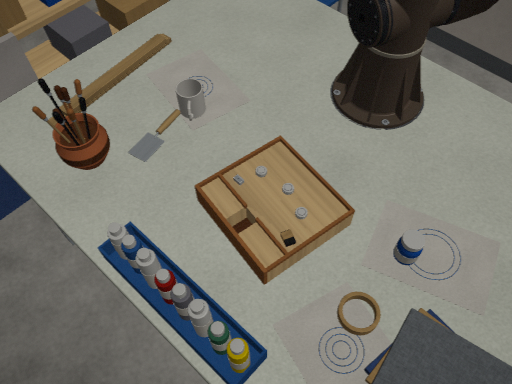

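The scene view agrees: the eraser is in the gate corner on +y, the sharpener on -y, and the other objects are clear of the tray. I'll fit the tray frame and work out the first move.

```bash
cat >> h.py <<'E'
YAW=np.radians(-10.6); C=np.array([0.5402,0.0496])
Rt=np.array([[np.cos(YAW),-np.sin(YAW)],[np.sin(YAW),np.cos(YAW)]])
def t2w(p): return C+Rt@np.array(p)
def w2t(p): return Rt.T@(np.array(p)[:2]-C)
def where():
    s=ctrl.observe();r=R.from_quat(s['tool_rot']);M=r.as_matrix()
    print('t',round(s['time'],2),'tray mm',(w2t(s['eef_pos'])*1000).round(1),'tipz',round((s['eef_pos'][2]+M[2,2]*ctrl.nose_length)*1000,1),'xang',round(np.degrees(np.arctan2(M[1,0],M[0,0])),2),'tilt',M[2].round(4),'w',round(s['width'],3),'F',np.round(s['contact_force'],1))
    return s,M
def to(xt,yt,tipz,xang=None):
    "shift in units of 30 mm in tool axes (after turning to xang) to tray mm position"
    s,M=where(); a=np.arctan2(M[1,0],M[0,0]) if xang is None else np.radians(xang)
    d=np.append(t2w([xt/1000,yt/1000]),tipz/1000+ctrl.nose_length)-s['eef_pos']
    ex=np.array([np.cos(a),np.sin(a),0]);ey=np.array([np.sin(a),-np.cos(a),0])
    print('units',np.round([d@ex/.03,d@ey/.03,-d[2]/.03],2),'rz',None if xang is None else round(-(xang-np.degrees(np.arctan2(M[1,0],M[0,0])))/5,2))
E
python3 - <<'E'
from h import *
c=calibration('top')
for u,v in[(204.76,206.32),(231.05,218.11),(263.44,215.59)]:
  print((w2t(ray(c,u,v,.072))*1000).round(1))
for u,v in[(190.7,141.2),(296.9,160.2),(279.3,261.2),(170.2,241),(231,175.5),(247,178.5)]:
  print((w2t(ray(c,u,v,.072))*1000).round(1))
E=None
to(-75,0,130,169.4)
E
```

```text
[-31.5  73.6]
[-49.9  -2.3]
[-27.5 -87. ]
[137.8 146.5]
[ 137.8 -150. ]
[-139.2 -150.1]
[-139.7  147. ]
[64.  19.4]
[ 63.7 -25. ]
t 0.1 tray mm [-429.4  495.1] tipz 230.8 xang 161.22 tilt [ 1.e-04 -1.e-03 -1.e+00] w 1.0 F [-0.3  0.2  0.5]
units [-11.81 -16.5    3.36] rz -1.64
```

>>> drive_tool(series=[0,0,0.1,0,0,-0.82,0,0,0.1,0,0,-0.82,-0.65,-0.91,0,0,0,0,-0.65,-0.91,0,0,0,0,-0.65,-0.91,0,0,0,0,-0.65,-0.91,0,0,0,0,-0.65,-0.91,0,0,0,0,-0.65,-0.91,0,0,0,0,-0.65,-0.91,0,0,0,0,-0.65,-0.91,0,0,0,0], claw=-0.48)

```text
time: 0.93
eef_pos: [0.3227, 0.3705, 0.3985]
tool_rot: [0.092, 0.996, -0.0, -0.0]
contact_force: [1.4, 1.2, -0.8]
width: 0.256
```

>>> drive_tool(series=[-0.65,-0.91,0.1,0,0,0,-0.65,-0.91,0.1,0,0,0,-0.65,-0.91,0.1,0,0,0,-0.65,-0.91,0.1,0,0,0,-0.65,-0.91,0.1,0,0,0,-0.65,-0.91,0.1,0,0,0,-0.65,-0.91,0.1,0,0,0,-0.65,-0.91,0.1,0,0,0,-0.65,-0.91,0.1,0,0,0,-0.65,-0.91,0.1,0,0,0])

```text
time: 1.77
eef_pos: [0.4643, 0.0662, 0.3685]
tool_rot: [0.092, 0.996, 0.0, -0.0]
contact_force: [0.2, 1.2, 1.0]
width: 0.26
```

```bash
echo 'C=t2w([-.0008,-.002])' >> h.py; python3 - <<'E'
from h import *
to(-84,0,100,169.4)
im=save('wrist','w1.png')
E
```

```text
t 1.77 tray mm [-76.8   4.4] tipz 195.1 xang 169.41 tilt [ 2.e-04  0.e+00 -1.e+00] w 0.26 F [0.2 1.2 1. ]
units [ 0.24 -0.15  3.17] rz 0.0
```

View pics/w1.png

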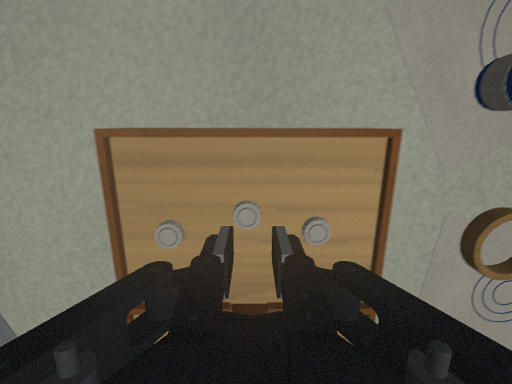

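The wrist view shows the tray square to the jaws, with caps at (247,214), (169,235) and (317,231), and rear rim corners at (96,130) and (402,129). I'll cross-check these against the tray frame.

```bash
python3 - <<'E'
from h import *
c=calibration('wrist')
for u,v in[(247,214),(169,235),(317,231),(96,130),(402,129)]:
  print((w2t(ray(c,u,v,.072))*1000).round(1))
E
```

```text
[-48.2  -4.9]
[-24.3 -89.1]
[-29.   70.2]
[-134.3 -151.1]
[-135.2  145.8]
```

>>> drive_tool(series=[0.12,-0.1,0.7,0,0,0,0.12,-0.1,0.7,0,0,0,0,0,0.8,0,0,0,0,0,0.8,0,0,0,0,0,0.6,0,0,0,0,0,0.4,0,0,0,0,0,0.3,0,0,0,0,0,0,0,0,0])

```text
time: 2.48
eef_pos: [0.4553, 0.0633, 0.2382]
tool_rot: [0.092, 0.996, -0.0, -0.001]
contact_force: [-0.8, 0.3, -0.8]
width: 0.26
```

```bash
python3 - <<'E'
from h import *
to(-84,-1.5,63)
a=save('wrist','w2.png')
E
```

```text
t 2.48 tray mm [-85.1  -0.1] tipz 64.8 xang 169.42 tilt [ 2.5e-03 -7.0e-04 -1.0e+00] w 0.26 F [-0.8  0.3 -0.8]
units [-0.04 -0.05  0.06] rz None
```

View pics/w2.png

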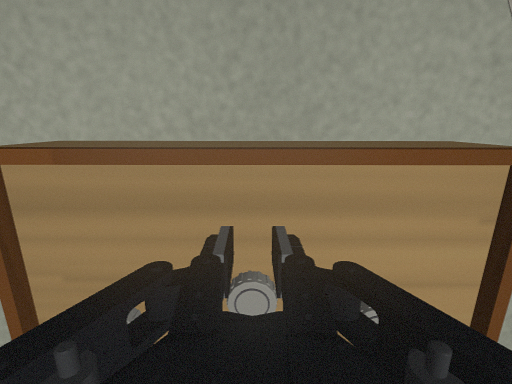

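The cap at (252,298) is centred between the fingertips, so the top-view coordinates hold. I'll lower slightly and push.

>>> drive_tool(series=[0,0,0.06,0,0,0,-0.15,0,0,0,0,0,-0.15,0,0,0,0,0,-0.15,0,0,0,0,0,-0.2,0,0,0,0,0,-0.2,0,0,0,0,0,-0.2,0,0,0,0,0,-0.2,0,0,0,0,0,-0.2,0,0,0,0,0,-0.2,0,0,0,0,0])

```text
time: 3.37
eef_pos: [0.5051, 0.0541, 0.2378]
tool_rot: [0.092, 0.996, -0.0, -0.0]
contact_force: [-1.3, 0.2, 0.5]
width: 0.264
```

```bash
python3 - <<'E'
from h import *
to(48,-1,63)
a=save('wrist','w3.png');b=save('scene','s3.png')
cv2.imwrite('pics/c3.png',np.hstack([cv2.resize(a[180:340,150:350],(400,320)),cv2.resize(b[130:290,190:360],(340,320))])[:,:,::-1])
E
```

```text
t 3.37 tray mm [-34.5  -0. ] tipz 64.4 xang 169.42 tilt [ 1.e-04 -0.e+00 -1.e+00] w 0.264 F [-1.3  0.2  0.5]
units [-2.75 -0.03  0.05] rz None
```

View pics/c3.png

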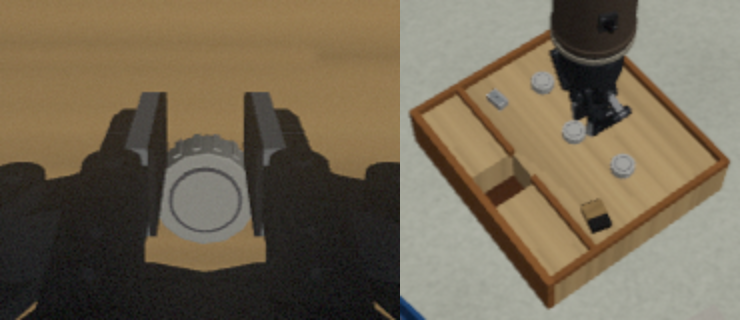

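The cap sits nested in the finger cradle and the other objects are undisturbed. I'll carry on through the gate.

>>> drive_tool(series=[-0.2,0,0,0,0,0,-0.2,0,0,0,0,0,-0.2,0,0,0,0,0,-0.2,0,0,0,0,0,-0.2,0,0,0,0,0,-0.2,0,0,0,0,0,-0.2,0,0,0,0,0,-0.2,0,0,0,0,0,-0.2,0,0,0,0,0,-0.2,-0.02,0,0,0,0])

```text
time: 4.3
eef_pos: [0.564, 0.0426, 0.2379]
tool_rot: [0.092, 0.996, 0.0, -0.0]
contact_force: [-0.4, 0.0, 0.4]
width: 0.264
```

>>> drive_tool(series=[-0.2,0,0,0,0,0,-0.2,0,0,0,0,0,-0.2,0,0,0,0,0,-0.15,0,0,0,0,0,0,0,0,0,0,0])

```text
time: 4.72
eef_pos: [0.5865, 0.0383, 0.238]
tool_rot: [0.092, 0.996, 0.0, 0.0]
contact_force: [-0.1, -0.3, 0.5]
width: 0.261
```

```bash
python3 - <<'E'
from h import *
to(48,-1,63)
a=save('wrist','w4.png');b=save('scene','s4.png')
cv2.imwrite('pics/c4.png',np.hstack([cv2.resize(a[180:340,150:350],(400,320)),cv2.resize(b[130:290,190:360],(340,320))])[:,:,::-1])
E
```

```text
t 4.72 tray mm [48.4 -0.6] tipz 64.6 xang 169.41 tilt [-9.e-04  2.e-04 -1.e+00] w 0.261 F [-0.1 -0.3  0.5]
units [ 0.01 -0.01  0.05] rz None
```

View pics/c4.png

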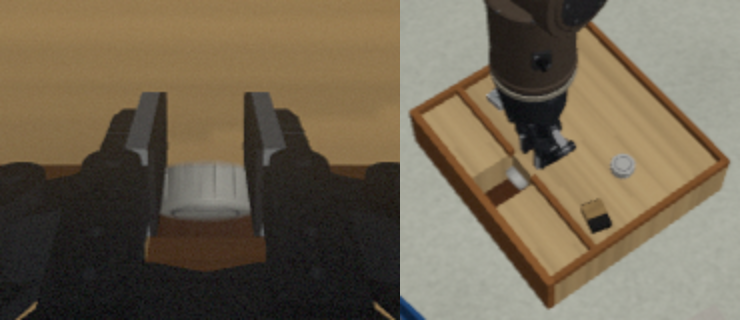

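The cap is tipping over the deck edge, and I can see its side face. I'll nudge it a little further and wait.

>>> drive_tool(series=[-0.08,0,0,0,0,0,0,0,0,0,0,0,0,0,0,0,0,0,0,0,0,0,0,0])

```text
time: 5.15
eef_pos: [0.5878, 0.0381, 0.2379]
tool_rot: [0.092, 0.996, -0.0, -0.0]
contact_force: [-0.9, 0.3, 0.6]
width: 0.264
```

```bash
python3 - <<'E'
from h import *
to(-30,60,110)
a=save('wrist','w5.png');b=save('scene','s5.png');c=save('top','t5.png')
cv2.imwrite('pics/c5.png',np.hstack([cv2.resize(a[180:340,150:350],(300,240)),cv2.resize(b[190:250,220:280],(240,240)),cv2.resize(c[140:200,210:270],(240,240))])[:,:,::-1])
E
```

```text
t 5.15 tray mm [49.7 -0.6] tipz 64.5 xang 169.42 tilt [ 1.e-04 -0.e+00 -1.e+00] w 0.264 F [-0.9  0.3  0.6]
units [ 2.65  2.02 -1.52] rz None
```

View pics/c5.png

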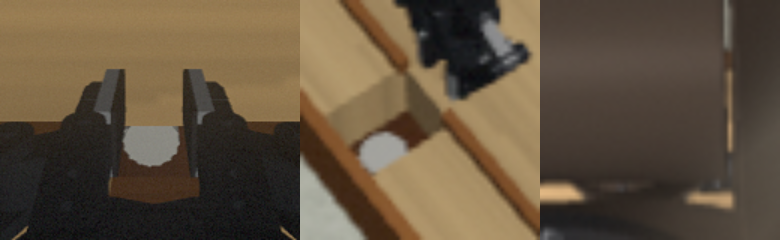

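The first cap lies flat on the slot floor. Next is the +y cap, pushed on a 50° diagonal to the middle line.

>>> drive_tool(series=[0.5,0,0,0,0,0,0.3,0,-0.5,0,0,1,0,0,-0.6,0,0,1,0,0,-0.5,0,0,1,0,0,0,0,0,1,0,0,0,0,0,1,0,0,0,0,0,1,0,0,0,0,0,1,0,0,0,0,0,1,0,0,0,0,0,1])

```text
time: 6.13
eef_pos: [0.5642, 0.0425, 0.286]
tool_rot: [0.468, 0.884, 0.0, 0.0]
contact_force: [0.4, -0.7, 0.2]
width: 0.264
```

```bash
python3 - <<'E'
from h import *
to(-55,104.7,63,119.4)
E
```

```text
t 6.13 tray mm [25.7 -0.6] tipz 112.6 xang 124.17 tilt [-0.  0. -1.] w 0.264 F [ 0.4 -0.7  0.2]
units [4.42 0.2  1.65] rz 0.95
```

>>> drive_tool(series=[0,0,0,0,0,0.95,0.8,0.1,0,0,0,0,0.9,0.1,0,0,0,0,0.9,0,0,0,0,0,0.9,0,0,0,0,0,0.9,0,0.2,0,0,0,0,0,0.6,0,0,0,0,0,0.5,0,0,0,0,0,0.33,0,0,0,0,0,0,0,0,0])

```text
time: 6.97
eef_pos: [0.5035, 0.16, 0.2354]
tool_rot: [0.502, 0.865, -0.001, -0.001]
contact_force: [-0.8, -0.4, 0.1]
width: 0.259
```

```bash
python3 - <<'E'
from h import *
to(17,20,63,119.4)
a=save('wrist','w6.png');b=save('scene','s6.png')
cv2.imwrite('pics/c6.png',np.hstack([cv2.resize(a[180:340,150:350],(400,320)),cv2.resize(b[130:290,190:360],(340,320))])[:,:,::-1])
E
```

```text
t 6.97 tray mm [-55.6 103.7] tipz 62.0 xang 119.67 tilt [ 7.0e-04 -2.6e-03 -1.0e+00] w 0.259 F [-0.8 -0.4  0.1]
units [-3.69  0.06 -0.03] rz 0.05
```

View pics/c6.png

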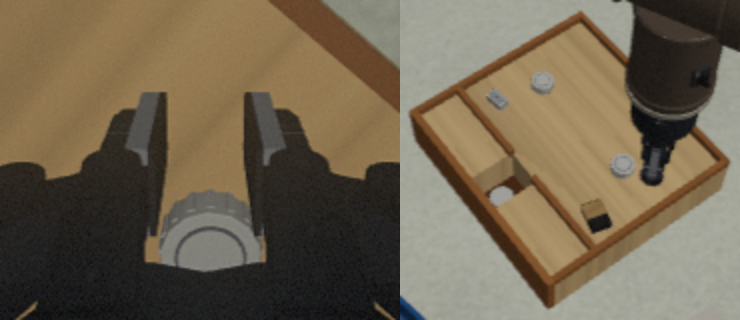

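Aligned with the second cap, and the first is still in the slot. I'll push along the diagonal.

>>> drive_tool(series=[-0.15,0,0,0,0,0,-0.15,0.02,0,0,0,0,-0.15,0.02,0,0,0,0,-0.2,0.02,0,0,0,0,-0.2,0,0,0,0,0,-0.2,0,0,0,0,0,-0.2,0,0,0,0,0,-0.2,0,0,0,0,0,-0.2,0,0,0,0,0,-0.2,0,0,0,0,0])

```text
time: 7.9
eef_pos: [0.5335, 0.1122, 0.237]
tool_rot: [0.503, 0.865, -0.0, -0.0]
contact_force: [0.1, 0.7, 0.9]
width: 0.262
```

>>> drive_tool(series=[-0.2,0,0,0,0,0,-0.2,0,0,0,0,0,-0.2,0,0,0,0,0,-0.2,0,0,0,0,0,-0.2,0,0,0,0,0,-0.2,0,0,0,0,0,-0.2,0,0,0,0,0,-0.2,0,0,0,0,0,-0.15,0,0,0,0,0,-0.1,0,0,0,0,0])

```text
time: 8.73
eef_pos: [0.561, 0.064, 0.237]
tool_rot: [0.503, 0.864, 0.0, 0.0]
contact_force: [-0.4, -1.2, 0.2]
width: 0.263
```

>>> drive_tool(series=[0,0,0,0,0,0,0.3,0,0,0,0,0,0.7,0,0,0,0,0,0.5,0,-0.5,0,0,0,0,0,-0.7,0,0,0])

```text
time: 9.15
eef_pos: [0.5357, 0.1059, 0.2717]
tool_rot: [0.502, 0.865, -0.001, -0.002]
contact_force: [0.7, 0.4, 0.4]
width: 0.262
```

>>> drive_tool(series=[0,0,-0.3,0,0,-1,0,0,0,0,0,-1,0,0,0,0,0,-1,0,0,0,0,0,-1,0,0,0,0,0,-1,0,0,0,0,0,-1,0,0,0,0,0,-1,0,0,0,0,0,-1,0,0,0,0,0,-1,0,0,0,0,0,-0.95])

```text
time: 9.98
eef_pos: [0.5378, 0.1044, 0.2819]
tool_rot: [0.09, 0.996, 0.0, -0.0]
contact_force: [0.1, 0.1, -0.2]
width: 0.263
```

```bash
cat >> h.py <<'E'
def caps(n):
    im=snapshot(n);cal=calibration(n);hsv=cv2.cvtColor(im,cv2.COLOR_RGB2HSV)
    w=cv2.inRange(hsv,(0,0,105),(180,70,255))
    poly=np.array([proj(cal,np.append(t2w(p),.06)) for p in[(-.128,-.138),(-.128,.138),(.063,.138),(.063,-.138)]]).astype(np.int32)
    m=np.zeros_like(w);cv2.fillConvexPoly(m,poly,255);w&=m
    k,l,s,ct=cv2.connectedComponentsWithStats(w)
    for i in range(1,k):
        if s[i,4]>25:print(n,'px',ct[i].round(1),'box',s[i,2:5],'tray',(w2t(ray(cal,*ct[i],.070))*1000).round(1))
E
python3 - <<'E'
from h import *
caps('scene');caps('top')
to(-15,-1,63,169.4)
E
```

```text
scene px [260.9 170.6] box [ 12  11 106] tray [-25.9 -82.8]
scene px [238.6 178.9] box [11 12 65] tray [ 35.8 -96.1]
scene px [307.  191.4] box [ 7 10 37] tray [-81.   39.4]
scene px [263.5 205.3] box [ 12  12 119] tray [32.   6.7]
top px [236.6 188.5] box [ 7 12 70] tray [32.7 -0.1]
top px [272.6 193.6] box [10  7 62] tray [ 36.6 -98.9]
top px [263.4 215.5] box [ 12  12 105] tray [-26.5 -84.9]
t 10.08 tray mm [-11.6  55.4] tipz 108.5 xang 169.55 tilt [ 3.e-04 -0.e+00 -1.e+00] w 0.26 F [0.6 0.8 0. ]
units [ 0.11 -1.88  1.52] rz 0.03
```

>>> drive_tool(series=[0.1,-0.8,0,0,0,0,0,-0.93,0,0,0,0,0,0,0.5,0,0,0,0,0,0.6,0,0,0,0,0,0.4,0,0,0,0,0,0,0,0,0])

```text
time: 10.58
eef_pos: [0.5248, 0.0534, 0.2352]
tool_rot: [0.094, 0.996, -0.0, -0.002]
contact_force: [0.3, 0.4, 0.1]
width: 0.259
```

```bash
python3 - <<'E'
from h import *
to(50,-1,63,169.4)
a=save('wrist','w7.png')
caps('wrist')
E
```

```text
t 10.58 tray mm [-15.    2.9] tipz 61.8 xang 169.23 tilt [ 3.e-03 -7.e-04 -1.e+00] w 0.259 F [0.3 0.4 0.1]
units [-2.17 -0.13 -0.04] rz -0.03
wrist px [ 89.6 226.4] box [  60   53 1130] tray [-26.5 -86.3]
wrist px [ 86.4 229.4] box [ 36  33 915] tray [-24.8 -88.3]
wrist px [254.9 305.4] box [ 48  13 302] tray [24.   4.6]
wrist px [253.4 311.5] box [ 24   8 119] tray [28.3  3.6]
```

View pics/w7.png

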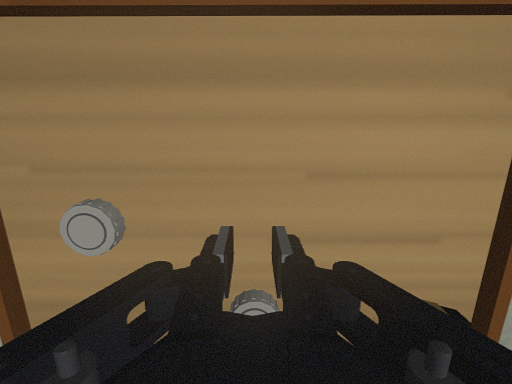

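The cap at (254,305) is centred ahead of the fingers. I'll push it into the slot, easing it to the centre line on the way.

>>> drive_tool(series=[-0.15,0,0,0,0,0,-0.2,0,0,0,0,0,-0.2,0,0,0,0,0,-0.2,0,0,0,0,0,-0.2,-0.05,0,0,0,0,-0.2,-0.05,0,0,0,0,-0.2,-0.03,0,0,0,0,-0.2,0,0,0,0,0,-0.2,0,0,0,0,0,-0.2,0,0,0,0,0])

```text
time: 11.52
eef_pos: [0.5833, 0.0385, 0.237]
tool_rot: [0.092, 0.996, 0.0, -0.0]
contact_force: [0.4, -0.1, 0.5]
width: 0.261
```

>>> drive_tool(series=[-0.15,0,0,0,0,0,-0.07,0,0,0,0,0,0,0,0,0,0,0,0,0,0,0,0,0,0,0,0,0,0,0])

```text
time: 11.93
eef_pos: [0.5889, 0.0375, 0.2369]
tool_rot: [0.092, 0.996, -0.0, -0.0]
contact_force: [-0.4, 0.7, 0.0]
width: 0.26
```

```bash
python3 - <<'E'
from h import *
to(50,-1,63,169.4)
a=save('wrist','w8.png');b=save('scene','s8.png')
cv2.imwrite('pics/c8.png',np.hstack([cv2.resize(a[180:340,150:350],(400,320)),cv2.resize(b[160:250,210:300],(320,320))])[:,:,::-1])
E
```

```text
t 11.93 tray mm [50.9 -1. ] tipz 63.5 xang 169.42 tilt [ 4.e-04 -1.e-04 -1.e+00] w 0.26 F [-0.4  0.7  0. ]
units [ 0.03 -0.    0.02] rz 0.0
```

View pics/c8.png

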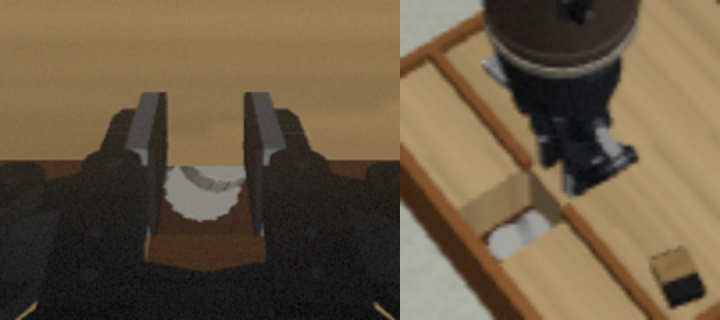

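Two caps now overlap at the bottom of the slot. Next is the third cap at (-26.5,-85), with the mirrored diagonal.

>>> drive_tool(series=[0.5,0,0,0,0,0,0.4,0,-0.5,0,0,0,0,0,-0.6,0,0,-1,0,0,-0.6,0,0,-1,0,0,0,0,0,-1,0,0,0,0,0,-1,0,0,0,0,0,-1,0,0,0,0,0,-1,0,0,0,0,0,-1,0,0,0,0,0,-1])

```text
time: 12.87
eef_pos: [0.5625, 0.0424, 0.2881]
tool_rot: [-0.256, 0.967, -0.0, -0.0]
contact_force: [-0.2, -0.2, -0.6]
width: 0.258
```

>>> drive_tool(series=[0,0,0,0,0,-1,0,0,0,0,0,-1,0,0,0,0,0,0])

```text
time: 13.12
eef_pos: [0.5625, 0.0424, 0.288]
tool_rot: [-0.339, 0.941, 0.0, -0.0]
contact_force: [0.5, 0.5, 0.1]
width: 0.26
```

```bash
python3 - <<'E'
from h import *
to(-45.9,-108,63,219.4);caps('scene')
E
```

```text
t 13.12 tray mm [24. -1.] tipz 114.6 xang -140.32 tilt [ 1.e-04  1.e-04 -1.e+00] w 0.26 F [0.5 0.5 0.1]
units [ 4.23 -0.51  1.72] rz -71.94
scene px [273.3 155.2] box [33 11 48] tray [ -82.8 -103.8]
scene px [238.2 179.4] box [12 11 53] tray [ 37.7 -95.6]
```

>>> drive_tool(series=[0.8,-0.2,0,0,0,0.05,0.9,-0.31,0,0,0,0,0.9,0,0,0,0,0,0.9,0,0,0,0,0,0.73,0,0.1,0,0,0,0,0,0.2,0,0,0,0,0,0.5,0,0,0,0,0,0.5,0,0,0,0,0,0.4,0,0,0,0,0,0,0,0,0])

```text
time: 14.0
eef_pos: [0.4736, -0.0495, 0.2353]
tool_rot: [-0.334, 0.943, 0.001, -0.001]
contact_force: [-1.0, -0.0, 0.1]
width: 0.262
```

```bash
python3 - <<'E'
from h import *
to(21,-17,63,-140.6);caps('scene');caps('wrist')
E
```

```text
t 14.0 tray mm [ -46.4 -107.6] tipz 61.9 xang -141.0 tilt [ 0.0016  0.0018 -1.    ] w 0.262 F [-1.  -0.   0.1]
units [-3.76  0.22 -0.04] rz -0.08
scene px [261.  170.4] box [ 12  11 100] tray [-26.6 -83. ]
scene px [238.6 178.7] box [11 11 63] tray [ 35.6 -96.6]
wrist px [251.1 294.2] box [  51   43 1489] tray [-25.9 -84.3]
```

The cap at u=251 is centred. I'll push along the diagonal.

>>> drive_tool(series=[-0.15,0,0,0,0,0,-0.15,0.02,0,0,0,0,-0.2,0.02,0,0,0,0,-0.2,0.02,0,0,0,0,-0.2,0.02,0,0,0,0,-0.2,0.02,0,0,0,0,-0.2,0.02,0,0,0,0,-0.2,0.02,0,0,0,0,-0.2,0.02,0,0,0,0,-0.2,0.02,0,0,0,0])

```text
time: 14.93
eef_pos: [0.5152, -0.009, 0.237]
tool_rot: [-0.335, 0.942, 0.0, -0.0]
contact_force: [0.3, -0.3, 0.5]
width: 0.261
```

>>> drive_tool(series=[-0.2,0,0,0,0,0,-0.2,0,0,0,0,0,-0.2,0,0,0,0,0,-0.2,0,0,0,0,0,-0.2,0,0,0,0,0,-0.2,0,0,0,0,0,-0.2,0,0,0,0,0,-0.2,0,0,0,0,0,-0.15,0,0,0,0,0,-0.1,0,0,0,0,0])

```text
time: 15.77
eef_pos: [0.5584, 0.0259, 0.237]
tool_rot: [-0.335, 0.942, -0.0, 0.0]
contact_force: [-0.3, 0.1, 0.5]
width: 0.258
```

>>> drive_tool(series=[0,0,0,0,0,0,0.3,0,0,0,0,0,0.7,0,0,0,0,0,0.5,0,-0.5,0,0,0,0,0,-0.7,0,0,0])

```text
time: 16.18
eef_pos: [0.5192, -0.0044, 0.2716]
tool_rot: [-0.335, 0.942, 0.001, -0.003]
contact_force: [0.8, -0.1, 0.0]
width: 0.262
```

>>> drive_tool(series=[0,0,-0.3,0,0,1,0,0,0,0,0,1,0,0,0,0,0,1,0,0,0,0,0,1,0,0,0,0,0,1,0,0,0,0,0,1,0,0,0,0,0,1,0,0,0,0,0,1,0,0,0,0,0,1,0,0,0,0,0,0.95])

```text
time: 17.02
eef_pos: [0.5221, -0.0034, 0.2819]
tool_rot: [0.095, 0.996, -0.0, -0.0]
contact_force: [-0.3, 0.1, 0.3]
width: 0.255
```

```bash
python3 - <<'E'
from h import *
caps('scene');caps('top')
to(-10,0,63,169.4)
E
```

```text
scene px [274.8 160.2] box [ 7  9 33] tray [-75.9 -88.1]
scene px [238.6 178.7] box [11 11 63] tray [ 35.6 -96.6]
scene px [260.7 204.7] box [ 13  13 123] tray [36.7  1.1]
t 17.12 tray mm [ -7.2 -53.4] tipz 108.5 xang 169.29 tilt [ 5.e-04 -1.e-04 -1.e+00] w 0.262 F [-0.8 -0.2  0.7]
units [0.09 1.78 1.52] rz -0.02
```

>>> drive_tool(series=[0.05,0.85,0,0,0,0,0,0.9,0,0,0,0,0,0,0.5,0,0,0,0,0,0.6,0,0,0,0,0,0.4,0,0,0,0,0,0,0,0,0])

```text
time: 17.62
eef_pos: [0.5298, 0.0488, 0.235]
tool_rot: [0.091, 0.996, -0.0, -0.002]
contact_force: [-1.5, -0.1, -0.7]
width: 0.262
```

```bash
python3 - <<'E'
from h import *
to(50,-1,63,169.4);caps('wrist');caps('scene')
E
```

```text
t 17.62 tray mm [-9.3 -0.7] tipz 61.6 xang 169.61 tilt [ 3.4e-03 -8.0e-04 -1.0e+00] w 0.262 F [-1.5 -0.1 -0.7]
units [-1.98 -0.01 -0.05] rz 0.04
wrist px [252.4 305.6] box [ 46  13 302] tray [28.7 -0.7]
wrist px [250.6 311.7] box [ 24   7 110] tray [32.9 -1.7]
scene px [238.6 178.9] box [11 12 65] tray [ 35.8 -96.1]
scene px [289.  186.4] box [ 7  8 32] tray [-53.9   0.1]
scene px [260.6 204.7] box [ 12  13 123] tray [36.9  1. ]
```

The cap is centred at u≈252. Final push, then retreat and check.

>>> drive_tool(series=[-0.15,0,0,0,0,0,-0.2,0,0,0,0,0,-0.2,0,0,0,0,0,-0.2,0,0,0,0,0,-0.2,0,0,0,0,0,-0.2,0,0,0,0,0,-0.2,0,0,0,0,0,-0.2,0,0,0,0,0,-0.2,0,0,0,0,0,-0.15,0,0,0,0,0])

```text
time: 18.55
eef_pos: [0.5878, 0.0384, 0.2369]
tool_rot: [0.092, 0.996, 0.0, 0.0]
contact_force: [-0.2, 0.9, -1.0]
width: 0.261
```

>>> drive_tool(series=[-0.1,0,0,0,0,0,0,0,0,0,0,0,0,0,0,0,0,0,0,0,0,0,0,0,0,0,0,0,0,0])

```text
time: 18.97
eef_pos: [0.5898, 0.038, 0.237]
tool_rot: [0.092, 0.996, -0.0, -0.0]
contact_force: [-0.1, -0.6, -0.1]
width: 0.263
```

```bash
python3 - <<'E'
from h import *
where();caps('scene')
E
```

```text
t 18.97 tray mm [51.7 -0.2] tipz 63.6 xang 169.42 tilt [ 3.e-04 -0.e+00 -1.e+00] w 0.263 F [-0.1 -0.6 -0.1]
scene px [269.3 174.4] box [18 13 34] tray [-36.3 -60. ]
scene px [268.2 199.9] box [ 8  9 36] tray [13.1  1. ]
```

>>> drive_tool(series=[0.6,0,0,0,0,0,0.8,0,-0.5,0,0,0,0.8,0,-0.9,0,0,0,0.8,0,-0.9,0,0,0,0.8,0,-0.9,0,0,0,0,0,-0.8,0,0,0,0,0,0,0,0,0])

```text
time: 19.6
eef_pos: [0.4779, 0.0593, 0.3612]
tool_rot: [0.092, 0.996, 0.0, 0.003]
contact_force: [1.9, -0.1, 1.5]
width: 0.258
```

```bash
python3 - <<'E'
from h import *
where();caps('scene')
b=save('scene','s9.png');t=save('top','t9.png')
cv2.imwrite('pics/c9.png',np.hstack([cv2.resize(b[165:255,200:290],(390,390),interpolation=cv2.INTER_CUBIC),cv2.resize(t[140:240,180:280],(390,390),interpolation=cv2.INTER_CUBIC)])[:,:,::-1])
E
```

```text
t 19.6 tray mm [-62.2   0. ] tipz 187.8 xang 169.46 tilt [-0.0055  0.0014 -1.    ] w 0.258 F [ 1.9 -0.1  1.5]
scene px [238.6 178.7] box [11 11 63] tray [ 35.6 -96.6]
```

View pics/c9.png

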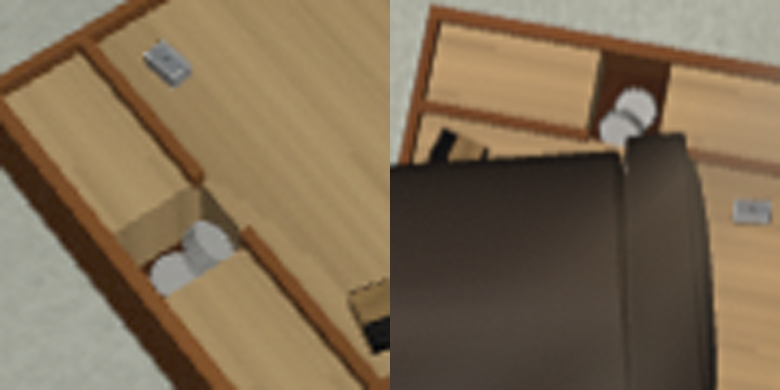

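The third cap has left the deck and the slot holds a near and a far white cap patch. Picture views are used up, so I'll check the height of the near one by casting rays from both views.

```bash
python3 - <<'E'
from h import *
for n,f in(('scene','s9.png'),('top','t9.png')):
  im=cv2.imread('pics/'+f);cal=calibration(n);hsv=cv2.cvtColor(im,cv2.COLOR_BGR2HSV)
  w=cv2.inRange(hsv,(0,0,85),(180,70,255))
  poly=np.array([proj(cal,np.append(t2w(p),.06)) for p in[(.066,-.026),(.066,.026),(.13,.026),(.13,-.026)]]).astype(np.int32)
  m=np.zeros_like(w);cv2.fillConvexPoly(m,poly,255);w&=m
  x,y,ww,hh=cv2.boundingRect(poly)
  print(n,x,y);g=im.max(2)
  for r in range(y,y+hh):print(r,''.join('%4d'%g[r,c] if w[r,c] else '   .' for c in range(x,x+ww)))
cs=calibration('scene');ct=calibration('top')
for z in(.01,.02,.03,.04,.05,.06,.07):
  print(z,[(w2t(ray(c,*p,z))*1000).round(0) for c,p in((cs,(247.8,221.1)),(ct,(239,172.8)),(cs,(239.7,227.8)),(ct,(242.8,167.7)))])
E
```

```text
scene 223 205
205    .   .   .   .   .   .   .   .   .   .   .   .   .   .   .   .   .   .   .   .   .   .   .   .   .   .   .   .   .   .   .   .   .   .   .
206    .   .   .   .   .   .   .   .   .   .   .   .   .   .   .   .   .   .   .   .   .   .   .   .   .   .   .   .   .   .   .   .   .   .   .
207    .   .   .   .   .   .   .   .   .   .   .   .   .   .   .   .   .   .   .   .   .   .   .   .   .   .   .   .   .   .   .   .   .   .   .
208    .   .   .   .   .   .   .   .   .   .   .   .   .   .   .   .   .   .   .   .   .   .   .   .   .   .   .   .   .   .   .   .   .   .   .
209    .   .   .   .   .   .   .   .   .   .   .   .   .   .   .   .   .   .   .   .   .   .   .   .   .   .   .   .   .   .   .   .   .   .   .
210    .   .   .   .   .   .   .   .   .   .   .   .   .   .   .   .   .   .   .   .   .   .   .   .   .   .   .   .   .   .   .   .   .   .   .
211    .   .   .   .   .   .   .   .   .   .   .   .   .   .   .   .   .   .   .   .   .   .   .   .   .   .   .   .   .   .   .   .   .   .   .
212    .   .   .   .   .   .   .   .   .   .   .   .   .   .   .   .   
[... 5749 characters left out ...]
  .   .
178    .   .   .   .   .   .   .   .   .   .   .   .   .   .   .   .   .   .   .   .   .   .   .   .
0.01 [array([71., -9.]), array([85.,  6.]), array([100.,  -5.]), array([102.,  -2.])]
0.02 [array([74., -4.]), array([84.,  5.]), array([102.,  -0.]), array([100.,  -3.])]
0.03 [array([78.,  1.]), array([82.,  4.]), array([105.,   4.]), array([98., -4.])]
0.04 [array([81.,  6.]), array([81.,  4.]), array([108.,   9.]), array([97., -4.])]
0.05 [array([84., 10.]), array([79.,  3.]), array([111.,  14.]), array([95., -5.])]
0.06 [array([87., 15.]), array([78.,  2.]), array([114.,  19.]), array([94., -6.])]
0.07 [array([90., 20.]), array([76.,  1.]), array([116.,  23.]), array([92., -6.])]
```

The near cap's top centre comes out at z≈36 mm and x≈81 mm in tray coordinates. That puts it about 24 mm below deck at its top, so its underside is well below the 14 mm limit. The far cap is lower still. I'll check for rest and for shifted bystanders, then hand in.

```bash
python3 - <<'E'
from h import *
where()
a=cv2.imread('pics/scene0.png');b=cv2.imread('pics/s9.png');n=snapshot('scene')[:,:,::-1]
d=cv2.absdiff(a,n).max(2)
for nm,(x,y) in dict(eraser=(288,238),sharp=(239,180),jar=(407,249),mug=(190,98),tape=(358,312),knife=(155,138)).items():
  print(nm,np.percentile(d[y-12:y+12,x-12:x+12],98))
print('slot motion',cv2.absdiff(b,np.ascontiguousarray(n))[205:233,223:258].max())
caps('scene')
ctrl.close_job()
E
```

```text
t 19.75 tray mm [-62.   -0.3] tipz 183.6 xang 169.42 tilt [-8.e-04  2.e-04 -1.e+00] w 0.259 F [-0.1 -0.5 -0.6]
eraser 9.0
sharp 9.0
jar 10.0
mug 9.0
tape 9.0
knife 9.0
slot motion 10
scene px [238.7 178.7] box [11 11 62] tray [ 35.4 -96.6]
the job is handed in; nothing more can be done
```

I pushed all three caps through the gate into the slot, one at a time: the middle cap first, then the +y one, then the -y one. I held the fingers partly open as a cradle behind each cap. The two side caps went diagonally to the middle line first, then straight through. The job is handed in at about 20 s of the 64 s allowed.

**Last checks:**
- **Deck:** no cap is visible on it.
- **Slot:** two caps show, and the higher one's top is about 24 mm below deck level. The third is hidden beneath them; I saw it fall flat to the floor earlier. Nothing in the slot moved between the last two pictures.
- **Other objects:** the eraser, sharpener, jar, mug, tape and knife look the same as in the first picture, to within image noise.
- **Robot:** the arm was well clear, with its fingertips about 120 mm above the deck.

**Disagreements:** the wrist camera first placed the caps 4–5 mm off from the top camera in y, and the scene camera about 2 mm off. The close views at the fingertips agreed with the top camera, so I used that one.

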